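# Move the battery pack from the charger to the tester

## Task

The yellow battery pack is held down in the black charger by a push-push catch. Push it in until the catch lets go and it pops up, take it over to the white tester with the blue panel, and push it in there until the catch holds it down. Press gently (15 N is enough, never above 35 N) and leave the other things on the bench where they are.

Things in the scene. Friction and masses are not known exactly. Their poses are not given: they have to be found in the camera images.
- pack: Loose yellow battery pack with a grey track moulded into the lower half of both broad faces (the catch runs in it), an upright box 22 (its x) x 44 (its y) x 75 mm (its z), about 0.2 kg. Origin: centre of its underside; z up along it. It fits either way round (half a turn about z). Press its flat top in the middle.
- charger: Black charging dock, fixed, 78 mm high with a flat top; reaches from x -30 to +46 mm and y -42 to +42 mm. Origin: on the bench, under the centre of its slot; z up. At the start it holds the pack down; held, the pack's top stands 11 to 17 mm above the dock's top (it differs from day to day). The pack stands in it with its x and y along the dock's.
- tester: White tester dock with a blue panel, fixed; sizes, slot, origin, spring and catch as the charger's, but its own catch height (held, the pack's top stands 10 to 20 mm above the dock's top). It starts empty, its plunger raised.
- charger_mouth (a point): Centre of the charger's slot, at the dock's top (78 mm over the bench). The upright slot is 23.6 mm (x) by 45.6 mm (y), its mouth chamfered over 5 mm. The pack slides freely in it and rests on a spring plunger; raised, the plunger's top is 33 mm over the bench, and the pack's top stands 30 mm above the dock's top.
- tester_mouth (a point): The same for the tester's slot.
- charger_plunger (a joint): Plunger travel down, m: 0 raised, 0.013 to 0.019 held by the catch (not known closer). Pressing about 7 mm past held works the catch; 2 mm on is a firm stop: press slowly till the force climbs to 12 to 15 N there, then let go. A held pack then pops up, a raised one stays held; letting go early changes nothing. Spring: 5 N raised, 7 N held, 8 N at the stop, plus 0.04 N per mm/s.
- tester_plunger (a joint): The same for the tester's plunger; its catch has its own height: held anywhere from 0.010 to 0.0195, the firm stop about 9 mm past that, so the stop must be felt.
- blue_driver: Bystander: blue precision screwdriver, 160 mm, lying on the bench at the back. Leave it.
- glue_tube: Bystander: yellow glue tube, 124 mm, lying at the left. Leave it.
- esd_brush: Bystander: black antistatic brush, 132 mm, lying between the docks. Leave it.
- circuit_blue: Bystander: blue circuit board, 33 x 70 mm, lying between the docks towards the back. Leave it.
- flux: Bystander: open flux tin, 44 mm across, 19 mm high, at the left. Leave it.

How it is judged:
By the outcome, as a careful person would: the job done as asked, in the order asked, and still so for the second after the job is handed in, with the robot touching nothing.
It also fails if it takes over 54 s, if anything falls off the work surface, if the arm or the gripper's body presses on something with over 40 N, if the wrist force passes 120 N, or if a joint passes its speed limit or range.

## Robot

A 6-joint arm with a two-finger parallel gripper is mounted at the origin on a cart in front of the work surface, level with it; the furniture and walls round the work are solid. World frame = base frame: x ahead of the robot, y to its left, z up, the work surface at z = 0. Lengths are in mm, angles in rad, forces in N, time in s.
With the tool pointing down it reaches from about 275 to 825 mm from the base axis. Payload 4.9 kg.
Tool frame: the origin (TCP) lies at the very end of the fingers, on their centre line; the grasp point (between the pads) lies 19 mm behind it; z points along the fingers, y is the direction in which the jaws open and shut (so a half turn about z gives the same grasp; the last joint's range is limited). The gripper opens to 85 mm and grips with 20 to 120 N. Pads are 22 mm wide; open, the fingers measure 114 mm over their backs; the gripper's body (76 mm by 85 mm) begins 54 mm behind the grasp point. The pads swing forward as they close: fully open they stand 13 mm farther back than shut.
Start: joints at [1.215, 0.326, -0.193, 1.052, 0, 1.437], TCP at [120.985, 536.546, 231.281] pointing down, gripper open.
Joint ranges: [-2.65, 2.65], [-0.97, 1.79], [-1.3, 1.35], [-1.93, 2.1], [-1.47, 1.37], [-3.14, 3.14]. Speed limits (rad/s): [2.57, 2.57, 3.14, 3.14, 3.14, 3.14].

## Interface

Orientations are given as [roll, pitch, yaw] about the fixed x, y, z axes, in that order (R = Rz(yaw) Ry(pitch) Rx(roll)).
In Python, from bench import bot, solve_ik, imaging gives the robot as it stands. Calls block until the motion is done:
- bot.move_ptp(position, orientation): joint-space move of the TCP to a pose.
- bot.movel(position, rot=None, max_speed=150, threshold=None): straight line of the TCP; rot=None keeps the orientation; max_speed is the mean speed in mm/s. With threshold (N) it stops when the force on the tool has changed by that much, and returns True; else False.
- bot.move_j(angles): joint-space move.
- bot.grip(opening, effort=None): opening from 0.0 (shut) to 1.0 (fully open); effort is the grip in N (None keeps the last); returns when the fingers have stopped.
- bot.dwell(seconds).
- solve_ik(position, orientation): joint angles nearest the present ones, or None.
- bot.get_state(): the state.
- imaging.capture(name): name is "side" or "top"; returns the picture (480x640x3 uint8, blue, green, red); there is no depth.
- imaging.camera_model(name): a dict with "K" (3x3 intrinsics, pixels), "position" and "rotation" of the camera in the world. Camera axes: x right, y up, looking along -z (the intrinsics and any distortion apply to the point x, -y, -z); pixel columns grow to the right and rows downward; lengths in mm; the calibration is good to about 2 mm. A picture is of the moment at which its call begins. camera_model takes no time and is no camera call.
A pose or a line that the arm cannot do raises bot.IKError and nothing moves.
- bot.sign_off(): hands the job in, once; it reports no verdict.
The state is a dict: "t": time; "qpos": joint angles; "joint_velocities": joint speeds; "effort": joint torques, N m; "tcp_pos": TCP position; "orientation": TCP orientation; "contact_force": force on the tool from outside, world axes, zero at the start; "wrist_torque": the same for the moment, N m; "opening": opening from 0.0 (shut) to 1.0 (fully open).
Only numpy, scipy, OpenCV 4.12 (cv2) and the standard library are available. Lean on these libraries where they do the work, as an engineer would, in place of code of your own. Each camera call takes 0.05 s, during which the arm holds its last target.

## Working session

There is one attempt and no reset: what is moved stays moved. The work goes in short steps, each a Python script; the robot and the scene stay as the last script left them, time stands still between calls to the robot, and variables do not carry over. Pictures are saved under pics/ and viewed, and the job is handed in when it is done.

```bash
ls; mkdir -p pics
python3 - <<'E'
from bench import bot, solve_ik, imaging
import cv2
for n in ("side","top"):
    cv2.imwrite(f"pics/{n}0.png",imaging.capture(n)); print(n,imaging.camera_model(n))
print(bot.get_state())
E
```

```text
pics
side {'K': array([[457.4625759 ,   0.        , 319.98683572],
       [  0.        , 457.4625759 , 236.39654217],
       [  0.        ,   0.        ,   1.        ]]), 'position': array([365.91347166, 859.96316517, 509.85180842]), 'rotation': array([ 1.05454304, -0.0098468 , -2.8217303 ])}
top {'K': array([[473.34058036,   0.        , 316.89597497],
       [  0.        , 473.34058036, 242.98045613],
       [  0.        ,   0.        ,   1.        ]]), 'position': array([ 506.08818765,  123.63252767, 1019.0536514 ]), 'rotation': array([ 0.09939122, -0.02339574, -1.56308661])}
{'t': 0.1, 'qpos': array([ 1.21480694e+00,  3.26836715e-01, -1.93471395e-01,  1.05201465e+00,
        2.66541327e-05,  1.43660945e+00]), 'joint_velocities': array([-0.00085214, -0.00199864,  0.00272281, -0.00047653, -0.00160909,
        0.00214695]), 'effort': array([ 4.85775327e-04, -4.44238722e+01,  2.63037372e+01,  7.85884884e-03,
       -7.36755237e-05,  3.43409354e-06]), 'tcp_pos': array([120.78573385, 536.04369706, 230.60288277]), 'orientation': array([-3.14008351e+00, -2.30627291e-04,  2.91978995e+00]), 'contact_force': array([0.34631474, 0.79665442, 0.58283213]), 'wrist_torque': array([-0.01235969,  0.04944085, -0.00582208]), 'opening': 0.9991830300684253}
```

View pics/side0.png

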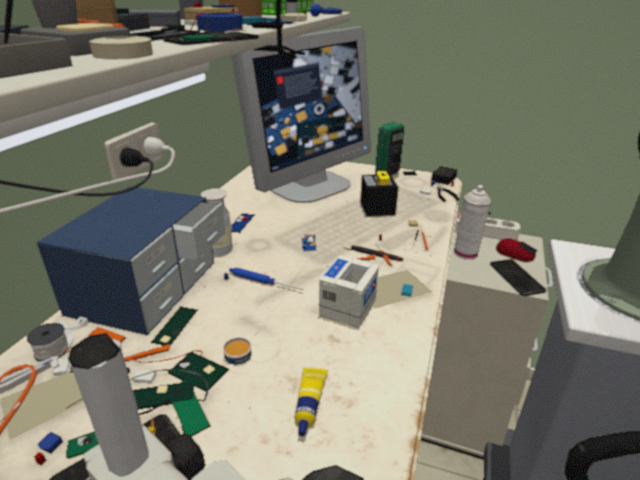

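View pics/top0.png

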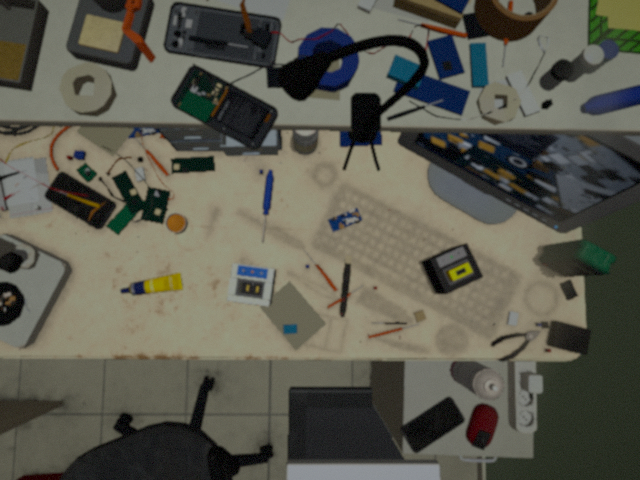

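```bash
cat > h.py <<'E'
from bench import bot, solve_ik, imaging
import cv2, numpy as np
from scipy.spatial.transform import Rotation as Ro
def cam(n):
    m=imaging.camera_model(n); return m["K"],m["position"],Ro.from_euler('xyz',m["rotation"]).as_matrix(),m
def proj(n,P):
    K,p,R,_=cam(n); c=(np.atleast_2d(P)-p)@R; c=c*[1,-1,-1]; u=c@K.T; return u[:,:2]/u[:,2:]
def plane(n,uv,z):
    K,p,R,_=cam(n); uv=np.atleast_2d(np.asarray(uv,float)); d=np.c_[uv,np.ones(len(uv))]@np.linalg.inv(K).T
    d=(d*[1,-1,-1])@R.T; return p+d*((z-p[2])/d[:,2])[:,None]
def crop(n,img,x0,y0,x1,y1,s,name):
    cv2.imwrite(name,cv2.resize(img[y0:y1,x0:x1],None,fx=s,fy=s,interpolation=cv2.INTER_CUBIC))
E
python3 - <<'E'
from h import *
print([m.keys() for m in [cam("top")[3]]])
print(proj("top",[[0,0,0],[121,536,231]]),proj("side",[[0,0,0],[121,536,231]]))
print(plane("top",[[452,268]],78),plane("top",[[251,284]],78))
t=cv2.imread("pics/top0.png");s=cv2.imread("pics/side0.png")
crop("t",t,405,225,505,305,8,"pics/t_ch.png")
crop("t",t,205,245,305,320,8,"pics/t_te.png")
crop("s",s,345,155,415,225,8,"pics/s_ch.png")
crop("s",s,305,245,395,335,6,"pics/s_te.png")
E
```

```text
[dict_keys(['K', 'position', 'rotation'])]
[[363.85414294 539.79970258]
 [ 38.15371613 536.87845803]] [[644.18736681 290.63230671]
 [766.4743772  413.5542813 ]]
[[ 552.51767535 -168.51046924   78.        ]] [[517.40284186 231.88153869  78.        ]]
```

Run:
```python
import cv2,numpy as np
a=[cv2.resize(cv2.imread(f"pics/{n}.png"),(400,300) if n[0]=='t' else (300,300)) for n in("t_ch","t_te","s_ch","s_te")]
b=np.zeros((600,800,3),np.uint8);b[:300,:400]=a[0];b[:300,400:]=a[1];b[300:,:300]=a[2];b[300:,400:700]=a[3]
cv2.imwrite("pics/m.png",b)
```

```text
(no output)
```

View pics/m.png

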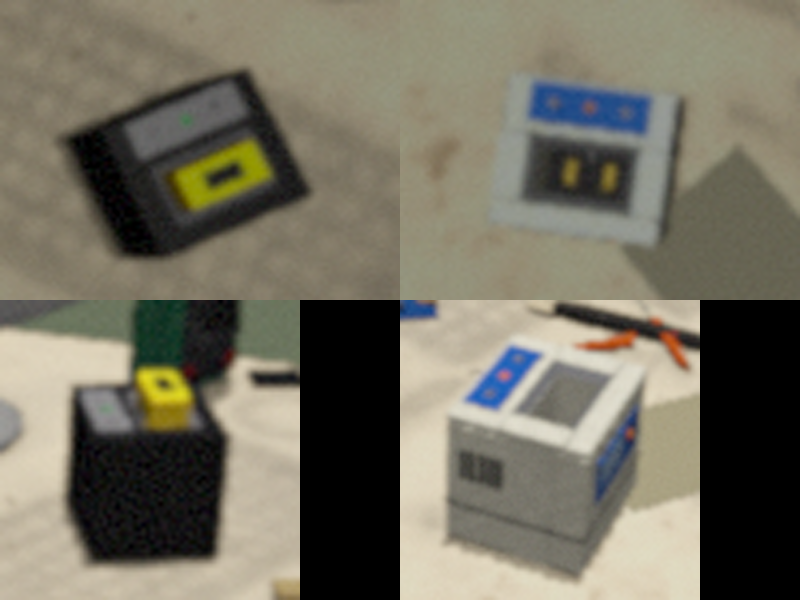

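Run:
```python
from h import *
for n in ("top","side"):
    a=np.mean([imaging.capture(n).astype(float) for _ in range(8)],0); np.save(f"{n}avg.npy",a)
t=np.load("topavg.npy");s=np.load("sideavg.npy")
def c(a,x0,y0,w,h,k,g=1.): 
    return cv2.resize(np.clip(255*(a[y0:y0+h,x0:x0+w]/255)**g,0,255).astype(np.uint8),None,fx=k,fy=k,interpolation=cv2.INTER_NEAREST)
A=np.hstack([c(t,418,236,66,60,6,.5),c(t,222,254,66,60,6,.8)])
B=np.hstack([c(s,350,165,66,40,6,.5),c(s,315,250,66,40,6,.8)])
cv2.imwrite("pics/m2.png",np.vstack([A,B])); print(np.vstack([A,B]).shape)
```

```text
(600, 792, 3)
```

View pics/m2.png

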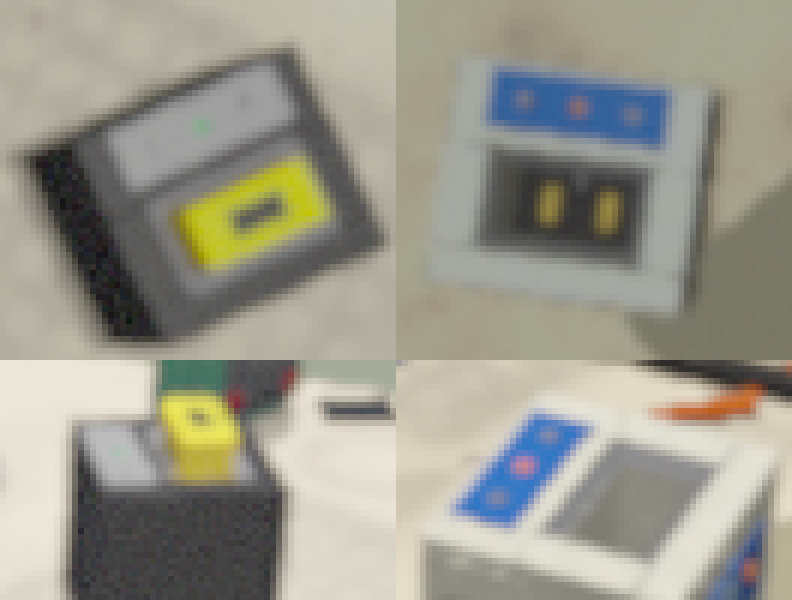

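Run:
```python
from h import *
t=np.load("topavg.npy").astype(np.float32);s=np.load("sideavg.npy").astype(np.float32)
k=8
def up(a,x0,y0,w,h):
    return cv2.resize(a[y0:y0+h,x0:x0+w],None,fx=k,fy=k,interpolation=cv2.INTER_LINEAR)
def toimg(p,x0,y0): return (np.asarray(p)+.5)/k-.5+[x0,y0]
def rect(m,x0,y0,z,lab):
    cs,_=cv2.findContours(m.astype(np.uint8),cv2.RETR_EXTERNAL,cv2.CHAIN_APPROX_NONE)
    c=max(cs,key=cv2.contourArea)[:,0]
    P=plane("top",toimg(c,x0,y0),z)
    r=cv2.minAreaRect(P[:,:2].astype(np.float32)); print(lab,z,"c",np.round(r[0],1),"size",np.round(r[1],1),"ang",round(r[2],1))
# tester
x0,y0,w,h=222,254,66,60;u=up(t,x0,y0,w,h);b,g,r=u[...,0],u[...,1],u[...,2]
white=(np.minimum(np.minimum(b,g),r)>138); 
blue=(b-r>45)
rect(blue,x0,y0,78,"tester panel")
gray=u.mean(2)
Y,X=np.mgrid[:h*k,:w*k]
print("tester levels", t[275:300:3,265].mean(1).round(), t[292,228:290:2].round()[:, :].mean(1))
slotm=(gray<110)&(X>(475-396)/6*k-4*k)&(X<(650-396)/6*k+3*k)&(Y>130/6*k)&(Y<270/6*k)&~blue
rect(slotm,x0,y0,78,"tester slot")
# charger
x0,y0,w,h=418,236,66,60;u=up(t,x0,y0,w,h);b,g,r=u[...,0],u[...,1],u[...,2]
for th in (60,80,100,120):
    y=((r+g)/2-b>th); 
    rect(y,x0,y0,92,f"pack {th}")
y=((r+g)/2-b>60)&(r>150); rect(y,x0,y0,92,"pack bright")
print(t[268,440:485].round().astype(int).tolist())
dark=(u.mean(2)<75)
rect(dark,x0,y0,78,"charger outer(incl side)")
```

```text
tester panel 78 c [542.1 230.5] size [58.4 18.5] ang 82.6
tester levels [ 86. 111. 134. 136. 144. 145. 149. 149. 144.] [145.33333  147.66667  147.66667  133.66667   81.666664  61.666668
  54.        44.        40.666668  43.        41.666668  35.333332
  38.        41.666668  66.333336  54.        44.666668  83.333336
 138.33333  149.       148.66667  128.66667   70.       103.333336
 108.666664 100.        94.666664  95.333336  95.        94.666664
  95.333336]
tester slot 78 c [509.5 234.6] size [54.6 34.4] ang 82.9
pack 60 92 c [ 545.5 -179.3] size [23.5 47.4] ang 25.3
pack 80 92 c [ 545.6 -179.4] size [22.  45.3] ang 25.3
pack 100 92 c [ 545.7 -179.5] size [20.5 43.2] ang 25.6
pack 120 92 c [ 545.9 -179.6] size [18.9 40.9] ang 25.1Traceback (most recent call last):
  File "<stdin>", line 27, in <module>
  File "<stdin>", line 9, in rect
ValueError: max() iterable argument is empty
```

Run:
```python
from h import *
t=np.load("topavg.npy").astype(np.float32);s=np.load("sideavg.npy").astype(np.float32)
k=8
def world(o,yaw,pts):
    c,sn=np.cos(yaw),np.sin(yaw); p=np.asarray(pts,float); return np.c_[o[0]+c*p[:,0]-sn*p[:,1],o[1]+sn*p[:,0]+c*p[:,1],p[:,2]]
def box(x0,x1,y0,y1,z): return [[x0,y0,z],[x1,y0,z],[x1,y1,z],[x0,y1,z]]
outs=[]
for (n,a,wins) in (("top",t,[(418,236),(222,254)]),("side",s,[(350,165),(315,245)])):
  row=[]
  for (x0,y0),(o,yaw,isch) in zip(wins,[((545.6,-179.4),np.radians(25.3),1),((509.5,234.6),np.radians(-7.2),0)]):
    im=cv2.resize(np.clip(255*(a[y0:y0+48,x0:x0+66]/255)**.6,0,255).astype(np.uint8),None,fx=6,fy=6)
    bs=[box(-30,46,-42,42,78),box(-16.8,16.8,-27.8,27.8,78)]
    if isch: bs.append(box(-11,11,-22,22,92))
    for b in bs:
        p=((proj(n,world(o,yaw,b))-[x0,y0]+.5)*6-.5)
        cv2.polylines(im,[np.round(p).astype(int)],True,(0,0,255),1)
    row.append(im)
  outs.append(np.hstack(row))
cv2.imwrite("pics/ov.png",np.vstack(outs))
```

```text
(no output)
```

View pics/ov.png

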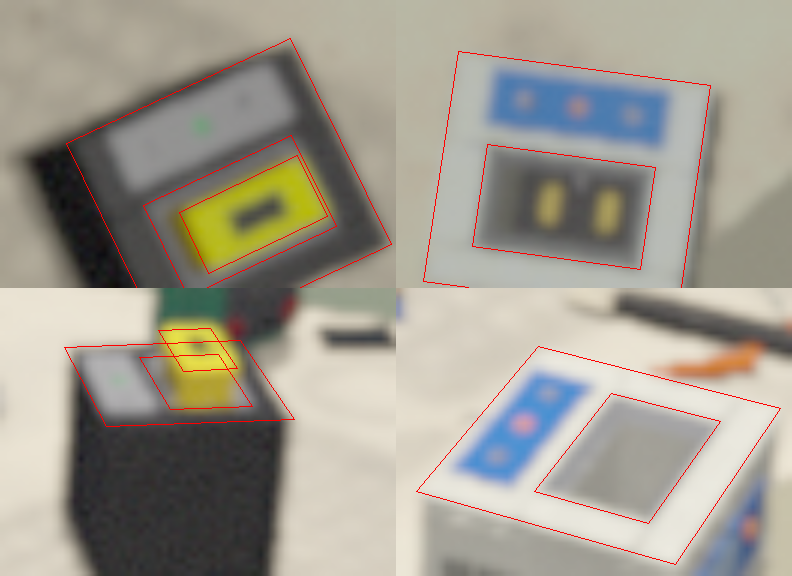

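```bash
cat >> h.py <<'E'
CH=np.array([545.6,-179.7]); TE=np.array([509.5,234.6]); QC=np.radians(25.3); QT=np.radians(-7.2)
def st(l=""):
    s=bot.get_state(); print(l,round(s["t"],2),np.round(s["tcp_pos"],1),"F",np.round(s["contact_force"],1),"op",round(s["opening"],3)); return s
E
python3 - <<'E'
from h import *
for c,q in ((CH,QC),(TE,QT)):
    for d in (90,-90):
        for z in (230,85): print(d,z,np.round(solve_ik([*c,z],[np.pi,0,q+np.radians(d)]),2) if solve_ik([*c,z],[np.pi,0,q+np.radians(d)]) is not None else None)
E
```

```text
90 230 [-0.45  0.37 -0.13  1.07  0.    0.68]
90 85 [-0.45  0.51 -0.32  0.74  0.    0.68]
-90 230 [-0.45  0.37 -0.13  1.07  0.   -2.46]
-90 85 [-0.45  0.51 -0.32  0.74  0.   -2.46]
90 230 [ 0.3   0.35 -0.17  1.06  0.    2.  ]
90 85 [ 0.3   0.48 -0.36  0.73  0.    2.  ]
-90 230 [ 0.3   0.35 -0.17  1.06  0.   -1.15]
-90 85 [ 0.3   0.48 -0.36  0.73  0.   -1.15]
```

Run:
```python
from h import *
rc=[np.pi,0,QC+np.pi/2]
bot.move_ptp([*CH,230],rc); st("above")
bot.grip(0.0,40); bot.movel([*CH,112],max_speed=120); st("low")
cv2.imwrite("pics/s1.png",s:=imaging.capture("side")); cv2.imwrite("pics/t1.png",t:=imaging.capture("top"))
crop("",s,320,100,440,220,5,"pics/s1c.png"); crop("",t,380,210,500,310,6,"pics/t1c.png")
print(proj("side",[bot.get_state()["tcp_pos"]]),proj("top",[bot.get_state()["tcp_pos"]]))
```

```text
above 3.83 [ 545.8 -178.9  230. ] F [-0.1  1.1  0.8] op 0.999
low 5.72 [ 546.2 -180.   112.7] F [-0.2 -0.2  0.5] op -0.002
[[382.90126066 166.49520225]] [[463.56838997 270.46553608]]
```

View pics/s1c.png

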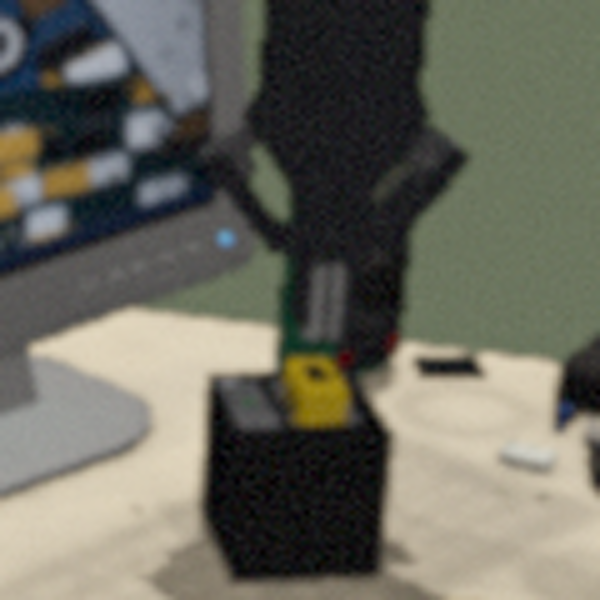

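View pics/t1c.png

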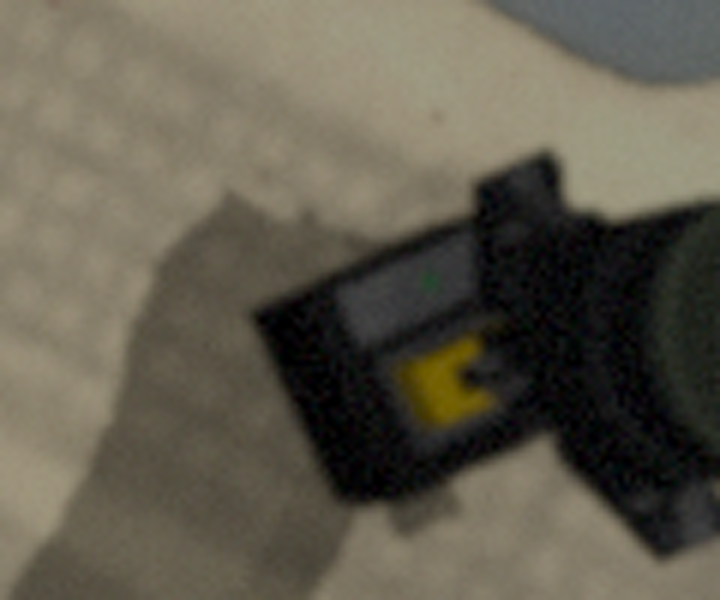

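Run:
```python
from h import *
a=np.mean([imaging.capture("side").astype(float) for _ in range(6)],0)
x0,y0,w,h=360,140,50,60
im=cv2.resize(np.clip(255*(a[y0:y0+h,x0:x0+w]/255)**.5,0,255).astype(np.uint8),None,fx=10,fy=10,interpolation=cv2.INTER_CUBIC)
def dot(P,c):
    p=(proj("side",[P])[0]-[x0,y0]+.5)*10; cv2.circle(im,tuple(int(v) for v in p),3,c,-1); print(p)
T=bot.get_state()["tcp_pos"]; dot(T,(0,0,255)); dot([T[0],T[1],92],(255,0,255)); dot([T[0],T[1],78],(255,0,0))
cv2.imwrite("pics/s2.png",im); st()
```

```text
[235.71661003 273.14277896]
[229.24013499 351.66934941]
[224.83040068 405.13690858]
 6.12 [ 545.7 -179.8  112.3] F [ 0.8  0.4 -0.2] op 0.003
```

View pics/s2.png

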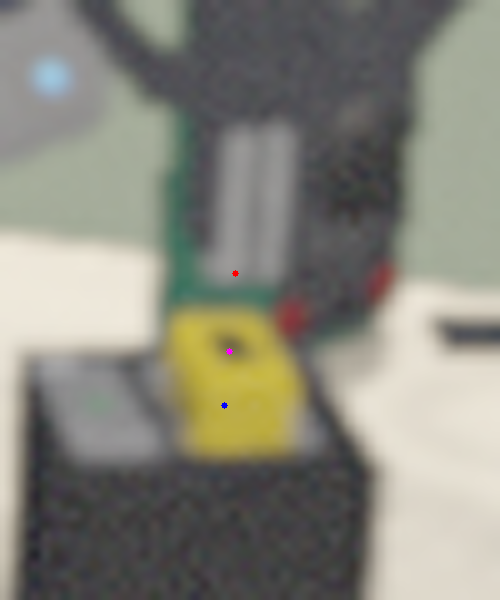

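Run:
```python
from h import *
bot.movel([*CH,99],max_speed=60); st()
r=bot.movel([*CH,77],max_speed=8,threshold=12.5); s=st(f"stop {r}")
bot.dwell(0.1); s=st()
z=s["tcp_pos"][2]
bot.movel([*CH,z+8],max_speed=20); st("up8")
bot.movel([*CH,140],max_speed=120); st()
bot.grip(1.0)
bot.movel([*CH,180],max_speed=150); st()
cv2.imwrite("pics/s3.png",a:=imaging.capture("side")); crop("",a,340,120,420,220,6,"pics/s3c.png")
```

```text
6.49 [ 545.  -179.4   98.2] F [ 0.2  0.5 -0.9] op -0.005
stop True 8.42 [ 546.  -180.    82.7] F [-2.1 -0.3  7.1] op 0.001
 8.52 [ 546.  -180.    82.8] F [-1.5  1.4  7.6] op 0.001
up8 9.08 [ 545.7 -179.8   90.9] F [-1.1  0.3  4.4] op -0.005
 9.64 [ 545.3 -179.6  139.5] F [ 0.3  0.1 -0.6] op 0.0
 10.84 [ 545.9 -179.9  180.2] F [ 0.2  0.3 -0.4] op 1.001
```

View pics/s3c.png

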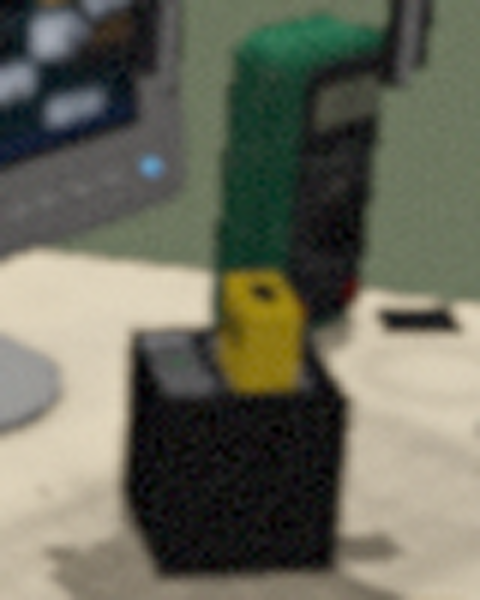

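Run:
```python
from h import *
bot.grip(0.65)
bot.movel([*CH,115],max_speed=150)
r=bot.movel([*CH,85],max_speed=60,threshold=6); st(f"down {r}")
bot.grip(0.0,40); st("grip")
r=bot.movel([*CH,100],max_speed=40); st("lift15")
bot.movel([*CH,200],max_speed=120); st("lift")
bot.dwell(0.2); st()
cv2.imwrite("pics/s4.png",a:=imaging.capture("side")); crop("",a,330,60,430,200,4,"pics/s4c.png")
```

```text
down False 12.53 [ 545.5 -179.6   84.8] F [-0.1  0.2  0. ] op 0.651
grip 12.93 [ 545.8 -179.9   85.5] F [-0.6 -0.8  1.6] op 0.25
lift15 13.46 [ 545.5 -179.6  100.1] F [ 0.5 -0.3 -2.3] op 0.25
lift 14.44 [ 545.  -179.4  199.1] F [-0.8 -0.2 -2.5] op 0.247
 14.64 [ 545.1 -179.4  199.1] F [-0.2 -1.2 -3.1] op 0.25
```

View pics/s4c.png

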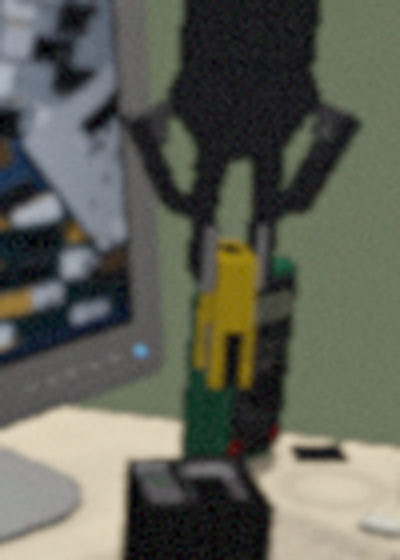

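Run:
```python
from h import *
rt=[np.pi,0,QT+np.pi/2]
bot.move_ptp([*TE,200],rt); st()
bot.movel([*TE,142],max_speed=100); bot.dwell(.2); S=st()
for n,(x0,y0,w,h) in (("side",(290,170,110,120)),("top",(200,225,110,100))):
    a=np.mean([imaging.capture(n).astype(float) for _ in range(4)],0); np.save(n+"5.npy",a)
    im=cv2.resize(np.clip(255*(a[y0:y0+h,x0:x0+w]/255)**.6,0,255).astype(np.uint8),None,fx=5,fy=5,interpolation=cv2.INTER_CUBIC); cv2.imwrite(f"pics/{n}5.png",im)
```

```text
16.23 [509.9 233.9 200. ] F [-0.1 -0.4 -3.4] op 0.247
 17.16 [510.1 234.8 142.8] F [ 0.8  0.1 -2.3] op 0.252
```

View pics/side5.png

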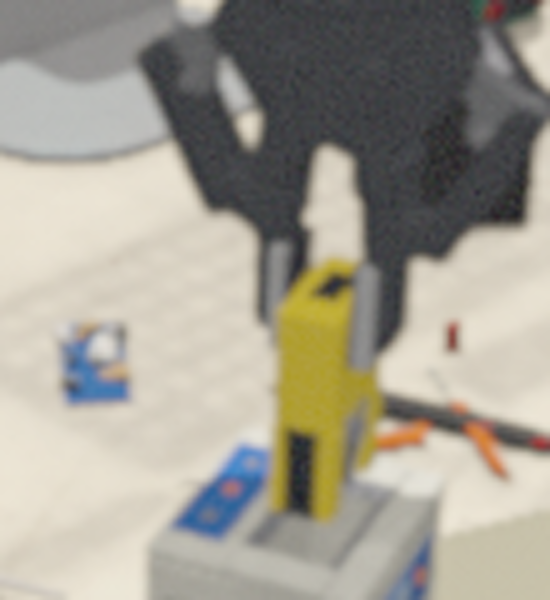

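View pics/top5.png

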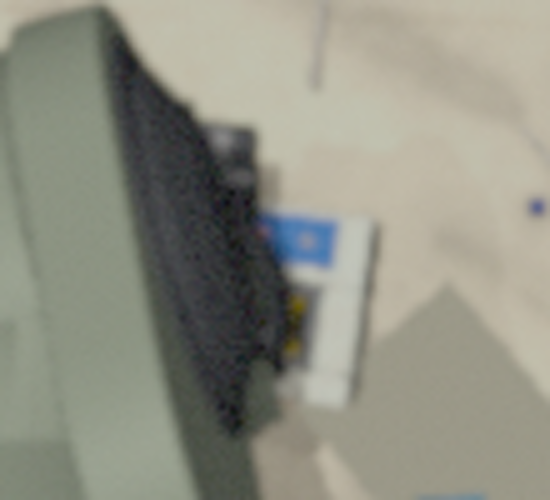

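Run:
```python
from h import *
s=np.load("side5.npy");s0=np.load("sideavg.npy")
def w(o,q,p):
    p=np.array(p,float);return np.c_[o[0]+np.cos(q)*p[:,0]-np.sin(q)*p[:,1],o[1]+np.sin(q)*p[:,0]+np.cos(q)*p[:,1],p[:,2]]
def bx(a,b,c,d,z): return [[a,c,z],[b,c,z],[b,d,z],[a,d,z]]
x0,y0,W,H=305,205,80,85
ims=[]
for a in (s,s0):
    im=cv2.resize(np.clip(255*(a[y0:y0+H,x0:x0+W]/255)**.7,0,255).astype(np.uint8),None,fx=7 if 0 else 5,fy=5,interpolation=cv2.INTER_CUBIC)
    bs=[bx(-30,46,-42,42,78),bx(-16.8,16.8,-27.8,27.8,78)]
    if a is s: bs+=[bx(-11,11,-22,22,142.8-52.5),bx(-11,11,-22,22,142.8+22.5)]
    for i,b in enumerate(bs):
        o=TE if i<2 else (510.1,234.8)
        p=(proj("side",w(o,QT,b))-[x0,y0]+.5)*5
        if i>1: print(np.round(p))
        cv2.polylines(im,[np.round(p).astype(int)],True,(0,0,255),1)
    ims.append(im)
cv2.imwrite("pics/ov5.png",np.hstack(ims))
```

```text
[[298. 285.]
 [238. 270.]
 [188. 334.]
 [250. 351.]]
[[312.  90.]
 [248.  76.]
 [196. 134.]
 [262. 150.]]
```

View pics/ov5.png

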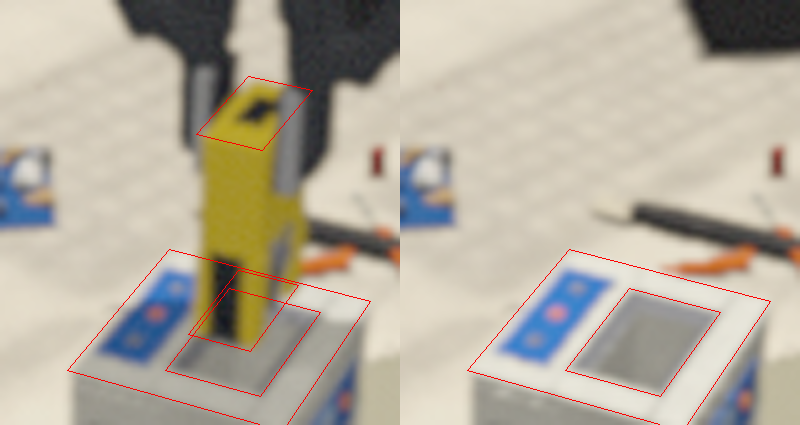

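Run:
```python
from h import *
T=TE+[0.8,0.0]
bot.movel([*T,132],max_speed=60); st()
r=bot.movel([*T,120],max_speed=20,threshold=5); st(f"mouth {r}")
if not r:
    r=bot.movel([*T,84],max_speed=20,threshold=5); st(f"deep {r}")
cv2.imwrite("pics/s6.png",a:=imaging.capture("side")); crop("",a,290,170,400,290,5,"pics/s6c.png")
```

```text
17.88 [509.7 234.4 131.2] F [-0.7  0.8 -3.2] op 0.244
mouth False 18.62 [510.3 234.6 120. ] F [ 1.1  1.  -2.4] op 0.249
deep False 20.57 [510.4 234.7  84.2] F [-1.5  0.3  1.5] op 0.25
```

View pics/s6c.png

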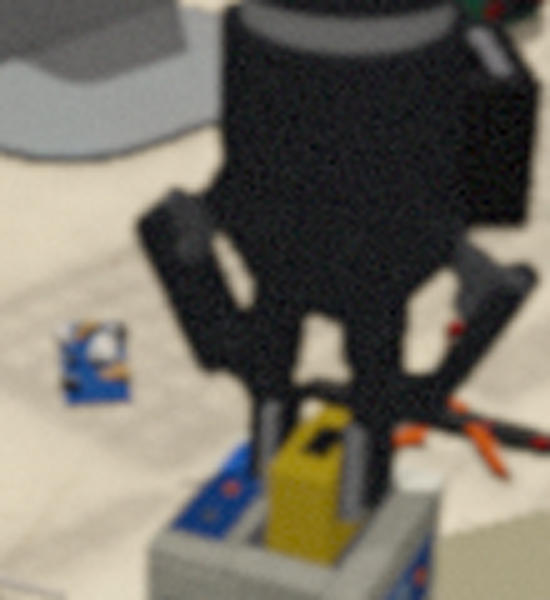

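Run:
```python
from h import *
T=TE+[0.8,0.0]
bot.grip(0.65); st("open")
bot.movel([*T,150],max_speed=100)
bot.grip(0.0,40)
bot.movel([*T,114],max_speed=80); st("above")
r=bot.movel([*T,76],max_speed=8,threshold=12.5); s=st(f"stop {r}")
bot.dwell(.1); s=st(); z=s["tcp_pos"][2]
bot.movel([*T,z+5],max_speed=15); st("up5")
bot.movel([*T,z+10],max_speed=15); st("up10")
bot.movel([*T,z+16],max_speed=30); st("up16")
bot.movel([*T,190],max_speed=120); st()
for n,(x0,y0,w,h) in (("side",(290,170,110,120)),("top",(200,225,110,100))):
    a=imaging.capture(n); cv2.imwrite(f"pics/{n}7f.png",a); crop("",a,x0,y0,x0+w,y0+h,5,f"pics/{n}7.png")
```

```text
open 21.05 [510.4 234.5  84. ] F [-0.5  0.5 -0.4] op 0.653
above 23.02 [510.3 234.6 113.9] F [ 0.2  0.2 -0.2] op -0.002
stop True 26.5 [510.7 234.8  82.6] F [-1.2  0.1  7.7] op 0.0
 26.6 [510.7 234.7  82.7] F [-1.1 -1.1  7.3] op 0.001
up5 27.1 [510.4 234.6  87.8] F [-0.1 -0.4  3.4] op 0.002
up10 27.58 [510.  234.5  92.5] F [-0.4 -0.7  0.7] op -0.002
up16 27.93 [510.5 234.6  99. ] F [-0.3 -0.3 -0.2] op 0.004
 28.84 [509.8 234.4 189.3] F [ 0.2 -0.2 -0.5] op 0.002
```

View pics/side7.png

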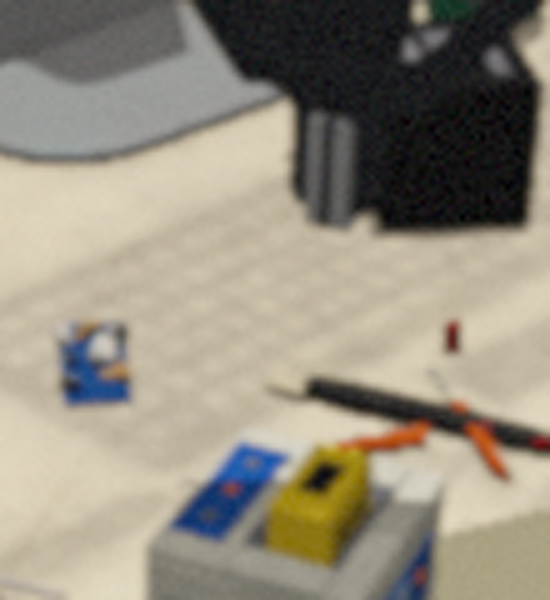

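Run:
```python
from h import *
bot.movel([510,234.6,230],max_speed=120); bot.dwell(.3)
a=imaging.capture("side"); d=cv2.absdiff(a,cv2.imread("pics/side0.png")).max(2); 
cv2.imwrite("pics/s8.png",a); cv2.imwrite("pics/d8.png",(cv2.GaussianBlur(d,(5,5),0)>25).astype(np.uint8)*255)
m=lambda i:(((i[...,2].astype(int)+i[...,1])//2-i[...,0])>60)
for n in("s6","side7f","s8"):
    c=m(cv2.imread(f"pics/{n}.png"))[220:300,330:375]; print(n,np.where(c.any(1))[0][[0,-1]]+220,c.sum())
```

```text
s6 [251 282] 372
side7f [255 282] 347
s8 [255 282] 349
```

View pics/d8.png

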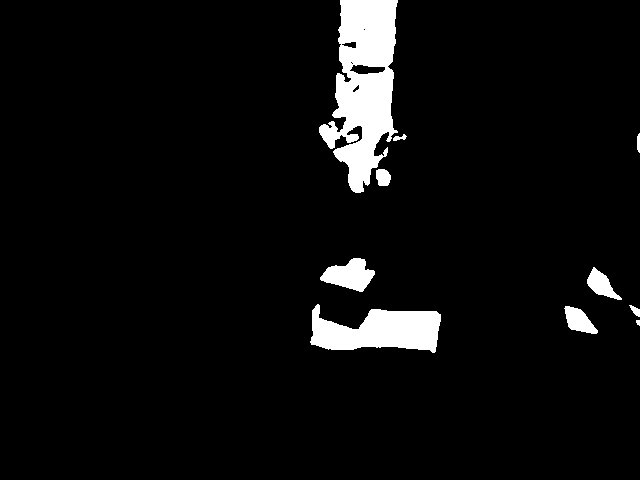

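View pics/s8.png

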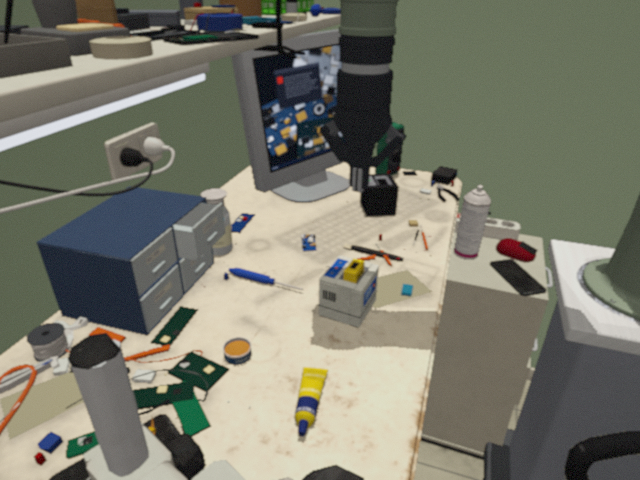

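Run:
```python
from h import *
st(); print(bot.sign_off())
```

```text
29.77 [509.7 234.5 229.4] F [-0.   0.7  0.2] op -0.002
the job is handed in; nothing more can be done
None
```

I moved the pack from the charger to the tester, pushed it in until the catch held it, and handed the job in at 29.8 s.

- **Charger:** I pressed slowly until the force had climbed 12.5 N, at the stop, with the tip about 82.7 mm over the bench. The pack popped up when I let go, and the side picture showed it raised.
- **Transfer:** I gripped the pack across its broad faces. It slid down into the tester to its raised height without reaching the 5 N contact limit.
- **Tester:** I opened the jaws, shut the fingers and pressed to the same 12.5 N rise, with the tip again at about 82.7 mm. On the way back up the force faded to nothing at about 92 mm, so the pack did not follow the fingers up. The pictures show it standing about 10 pixels (roughly 15 mm) lower than when raised, as a held pack should.

**Last checks:** comparing the final side picture with the first, only the arm, its shadows and the pack had changed. The screwdriver, glue tube, brush, circuit board and flux tin had not moved. At hand-in the arm was clear of everything, with force readings near zero.

**What disagreed:**
- Before insertion, the side camera showed the pack about 1 mm off the slot. I shifted the arm 0.8 mm to allow for it.
- An automatic check on the yellow pixels showed a drop of only 4 rows, but orange tools behind the tester probably confused it. I relied on the pack's edge in the picture and on the force readings instead.

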